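# Put the oilstone away in its sloping case

### The job

Lay the large oilstone flat in the recess of its sloping wooden case, setting it in rather than dropping it, and then swing the lid fully shut over it without slamming it. Leave everything else on the bench where it is.

Things in the scene. Friction and masses are not known exactly. Their poses are not given: they have to be found in the camera images.
- stone: the large oilstone: plain dark grey block 120 x 45 x 25 mm, about 0.4 kg, lying flat on the bench. Origin at the centre of its underside; x along its 120 mm length, y across its 45 mm width, z up. The other grey stone (slip) is much smaller and stays where it is
- stone_mid (a point): the middle of the large oilstone's body, 12.5 mm above its underside
- case: lower half of the wooden stone case, bed sloping 30 degrees, low end to the robot. Outside 144 x 70 mm; recess 128 x 53 mm, 8 mm deep (the stone has 4 mm play each side and stands 17 mm proud of the rim). Origin: centre of the recess floor, 62 mm above the bench; x up the slope away from the robot, y along the level width, z square out of the recess floor, leaning to the robot
- lid (a joint): hinge angle of the case's lid, rad: 0 = fully shut on the rim, 1.57 = square to the sloping bed, at most 2.3. It starts open at 1.75 to 2.15, standing roughly vertical at the high end of the case. The hinge is stiff: the lid stays where it is left, moves with 1 to 2 N at its free edge and must be pushed all the way down; there is no latch
- lid_hinge (a point): middle of the hinge line, at the high far end of the case, at (72, 0, 8) mm in the case's frame; the hinge line is parallel to the case's y. The point turns with the lid: its x points from the lid's free edge to the hinge, its z out of the lid's outer face
- lid_edge (a point): middle of the lid's free edge on its outer (top) face, 144 mm along the lid from the hinge. The lid is a hollow wooden cover 144 x 70 mm, 24 mm from its open side to its outer face, with a flat lip 40 mm wide, 6 mm thick sticking out 14 mm more at the free edge. While it stands open, its open side faces the robot and its outer face the far side
- stand: the wooden stand that carries the case, fixed to the bench: base board 150 x 82 mm. Origin on the bench under its centre, straight below the case's origin; x away from the robot
- slip: bystander: small grey slip stone 75 x 24 x 12 mm. Origin under its centre, x along its length
- tape: bystander: roll of masking tape lying flat, outside diameter 84 mm, 24 mm high. Origin under its centre
- driver: bystander: screwdriver, black handle, lying crosswise beyond the other things. x along it
- hammer: bystander: hammer with wooden handle, lying at the left. x along it
- spanner: bystander: steel spanner lying crosswise beyond the other things. x along it
- jar: bystander: glass jar with steel cap, 70 mm diameter, 90 mm high, at the right. Origin under its centre
- sander: bystander: wooden sanding block with a grip, 110 x 65 x 48 mm, at the right. Origin under its centre
There are look-alikes about, which are no part of the job. Leave any yellow look-alike of the stone alone.

How it is judged:
By the outcome, as a careful person would: the job done as asked, in the order asked, and still so for the second after the job is handed in, with the robot touching nothing.
It also fails if it takes over 64 s, if anything falls off the work surface, if the arm or the gripper's body presses on something with over 40 N, if the wrist force passes 120 N, or if a joint passes its speed limit or range.

### The arm

A 7-joint arm with a two-finger parallel gripper is mounted at the origin on the work surface. World frame = base frame: x ahead of the robot, y to its left, z up, the work surface at z = 0. Lengths are in m, angles in rad, forces in N, time in s.
With the tool pointing down it reaches from about 0.4 to 0.875 m from the base axis. Payload 19.3 kg.
Tool frame: the origin (TCP) lies at the very end of the fingers, on their centre line; the grasp point (between the pads) lies 19 mm behind it; z points along the fingers, y is the line along which they close (so a half turn about z gives the same grasp; the last joint's range is limited). The gripper opens to 85 mm and grips with 20 to 120 N. Pads are 22 mm wide; open, the fingers measure 114 mm over their backs; the gripper's body (76 mm by 85 mm) begins 54 mm behind the grasp point. The pads swing forward as they close: fully open they stand 13 mm farther back than shut.
Start: joints at [-1.216, 0.521, -0.036, 1.599, 0.021, 1.021, -0.113], TCP at [0.258, 0.569, 0.231] pointing down, gripper open.
Joint ranges: [-2.91, 2.91], [-0.3, 2.13], [-1.5, 1.42], [0.17, 2.43], [-1.26, 4.41], [0.16, 1.93], [-2.52, 2.52]. Speed limits (rad/s): [1.89, 1.89, 2.39, 2.39, 3.01, 3.01, 3.01].

### API

Orientations are given as [roll, pitch, yaw] about the fixed x, y, z axes, in that order (R = Rz(yaw) Ry(pitch) Rx(roll)).
In Python, from workcell import observe, grab_frame, job_done gives the robot as it stands.
- The arm moves only by the tool move_arm, never from a script. Its argument "plan" is a list that holds one entry, the list of rows, each a list of 7 numbers: the shift along the tool's x, y, z each as a share of 0.02 m, from -1 to 1, then the turn, a rotation vector about the tool's x, y, z each as a share of 6 degrees, from -1 to 1, then the opening, from -1 (shut) to 1 (fully open). A call has exactly 10 rows; each row shifts and turns the commanded pose from where the row before left it, along the tool's axes as they then stand; what a row does not reach is not made up. A row lasts 1/10 s, in which the tool goes at most 50 mm and 8.59 degrees, less where a joint would pass 70% of its speed; a pose out of reach is approached as far as the arm can. A call with a number of a shift or a turn outside -1 to 1 is refused whole. A call with a gripper value outside its range is refused whole. The fingers move at their own pace and stop on an object; "grip_force" is the grip in N (left out, the last holds). Time passes only in rows, so rows that do not move let the fingers close, or fill a call up. It gives the time, the measured TCP pose, the force, the opening and the grip force at its end, in the units of the state.
- observe(): the state, without advancing time (a new reading comes with each control period).
- grab_frame(name): name is "side" or "top" or "wrist"; returns a dict with "color" (400x640x3 uint8, red, green, blue), "intrinsics" (3x3 intrinsics, pixels), "k1" (the pictures are not rectified: a ray, as slopes to the right and down, at radius r is drawn at 1 + k1 r^2 times it, then the intrinsics apply), "position" and "orientation" of the camera in the world; the wrist camera has in their place "tool_from_camera" (4x4, takes a point from camera to tool coordinates, whose origin is the TCP and whose axes are the flange's). Camera axes: x right, y down, z forward; pixel columns grow to the right and rows downward; lengths in m; the calibration is good to about 2 mm. A picture is of the moment at which its call begins: read the wrist's pose just before it. There is no depth.
- job_done(): hands the job in; it is judged then, once.
The state is a dict: "clock": time; "qpos": joint angles; "qd": joint speeds; "joint_efforts": joint torques, N m; "position": TCP position; "tool_rot": TCP orientation; "force": force on the tool from outside, world axes, zero at the start; "moment": the same for the moment, N m; "grip_width": finger opening in m; "finger_force": force on a finger pad.
Only numpy, scipy, OpenCV 4.12 (cv2) and the standard library are available. Lean on these libraries where they do the work, as an engineer would, in place of code of your own. Each camera call takes 0.05 s, during which the arm holds its last target. There are 200 camera calls.

## Working session

There is one attempt and no reset: what is moved stays moved. The work goes in short steps, Python scripts to look and compute and a tool call to move; the robot and the scene stay as the last step left them, time stands still between calls to the robot, and variables do not carry over. Pictures are saved under pics/ and viewed, at most 10 in all, crops included, and the job is handed in when it is done.

Besides the shell and the picture viewer there is one more tool, called as a command line: name --argument value ..., lists and objects as JSON in quotes. move_arm: Moves the arm, as the interface text tells. Shift numbers are shares of 0.02 m and turn numbers shares of 6 degrees, none past 1 either way. Its arguments: {"type":"object","properties":{"plan":{"type":"array"},"grip_force":{"type":"number"}},"required":["plan"]}

```bash
mkdir -p pics; ls
python3 - <<'E'
from workcell import observe, grab_frame
import cv2,json,numpy as np,pickle
s=observe();print({k:np.round(v,3).tolist() for k,v in s.items()})
for n in ["side","top","wrist"]:
    f=grab_frame(n);cv2.imwrite(f"pics/{n}0.png",f["color"][:,:,::-1]);pickle.dump(f,open(f"{n}0.pkl","wb"))
    print(n,{k:np.round(v,4).tolist() for k,v in f.items() if k!="color"})
E
```

```text
pics
{'clock': 0.0, 'qpos': [-1.216, 0.522, -0.036, 1.6, 0.021, 1.021, -0.113], 'qd': [-0.001, 0.001, -0.0, 0.001, -0.001, 0.001, -0.001], 'joint_efforts': [0.002, -92.713, 1.981, -36.991, 0.018, 0.009, -0.0], 'position': [0.257, 0.569, 0.231], 'tool_rot': [-3.14, 0.0, 2.717], 'force': [-0.68, -0.214, 0.292], 'moment': [0.017, -0.065, 0.021], 'finger_force': 0.0, 'grip_width': 0.086}
side {'intrinsics': [[501.5813, 0.0, 319.8757], [0.0, 501.5813, 201.1552], [0.0, 0.0, 1.0]], 'k1': -0.0664, 'position': [0.3202, -0.9012, 0.8672], 'orientation': [-2.2682, 0.0182, -0.266]}
top {'intrinsics': [[447.2399, 0.0, 315.6759], [0.0, 447.2399, 198.6903], [0.0, 0.0, 1.0]], 'k1': -0.0546, 'position': [0.3184, -0.0158, 1.4183], 'orientation': [-2.9873, -0.0156, -1.5467]}
wrist {'intrinsics': [[311.8214, 0.0, 318.835], [0.0, 311.8214, 202.1016], [0.0, 0.0, 1.0]], 'k1': 0.0189, 'tool_from_camera': [[-0.0, -0.9578, -0.2875, 0.0729], [1.0, -0.0001, 0.0003, -0.0003], [-0.0004, -0.2875, 0.9578, -0.1442], [0.0, 0.0, 0.0, 1.0]]}
```

View pics/top0.png

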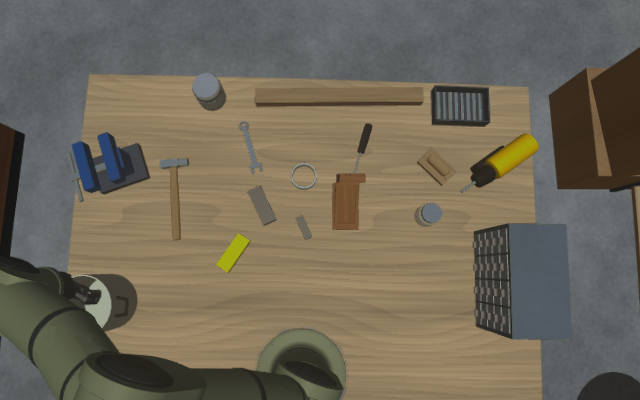

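View pics/side0.png

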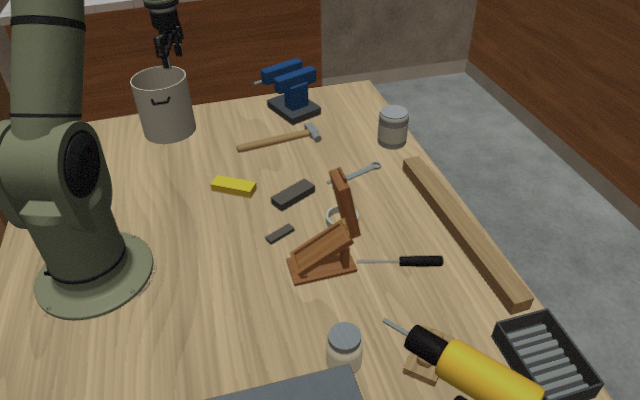

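The top view shows the stone at (261,205), the slip at (304,227), the case at (346,203) and the lid at about (350,178). The side view shows the stone at (293,194) and the case at (322,250), with the lid standing upright at (345,203). The gripper hangs over a pot.

```bash
cat > h.py <<'E'
import numpy as np,cv2,pickle
from scipy.spatial.transform import Rotation as R
from workcell import observe,grab_frame
def snap(n,save=None):
    s=observe();f=grab_frame(n)
    if n=="wrist":
        T=np.eye(4);T[:3,:3]=R.from_euler('xyz',s["tool_rot"]).as_matrix();T[:3,3]=s["position"]
        f["T"]=T@np.array(f["tool_from_camera"])
    if save: cv2.imwrite(f"pics/{save}.png",f["color"][:,:,::-1]);pickle.dump(f,open(save+".pkl","wb"))
    return f
def pose(f):
    if "T" in f: return f["T"][:3,:3],f["T"][:3,3]
    return R.from_euler('xyz',f["orientation"]).as_matrix(),np.array(f["position"])
def ray(f,px):
    px=np.atleast_2d(px).astype(float);K=np.array(f["intrinsics"])
    d=cv2.undistortPoints(px[:,None],K,np.array([f["k1"],0,0,0.]))[:,0]
    Rm,p=pose(f);return p,np.c_[d,np.ones(len(d))]@Rm.T
def onz(f,px,z):
    p,d=ray(f,px);return p+d*((z-p[2])/d[:,2])[:,None]
def onplane(f,px,q,n):
    p,d=ray(f,px);return p+d*(((q-p)@n)/(d@n))[:,None]
def proj(f,P):
    Rm,p=pose(f);c=(np.atleast_2d(P)-p)@Rm;K=np.array(f["intrinsics"])
    return cv2.projectPoints(c,np.zeros(3),np.zeros(3),K,np.array([f["k1"],0,0,0.]))[0][:,0]
def blob(mask,seed):
    n,l,st,c=cv2.connectedComponentsWithStats(mask.astype(np.uint8));m=(l==l[seed[1],seed[0]])
    cs,_=cv2.findContours(m.astype(np.uint8),cv2.RETR_EXTERNAL,cv2.CHAIN_APPROX_NONE);return m,max(cs,key=cv2.contourArea)[:,0]
E
python3 - <<'E'
from h import *
f=pickle.load(open("top0.pkl","rb"));g=pickle.load(open("side0.pkl","rb"))
hsv=cv2.cvtColor(f["color"],cv2.COLOR_RGB2HSV);print(hsv[205,261],hsv[203,346],hsv[178,350],hsv[240,300])
m,c=blob((hsv[...,1]<70)&(hsv[...,2]<140),(261,205))
P=onz(f,c,0.025)[:,:2].astype(np.float32);r=cv2.minAreaRect(P);print("stone",m.sum(),r,cv2.boxPoints(r))
m,c=blob((hsv[...,1]>120)&(hsv[...,2]<190)&(hsv[...,0]<13),(346,203));print("case mask",m.sum(),cv2.boundingRect(c))
a=cv2.resize(f["color"][160:245,315:385],None,fx=5.5,fy=5.5,interpolation=cv2.INTER_CUBIC)
b=cv2.resize(g["color"][160:290,270:370],None,fx=4,fy=4,interpolation=cv2.INTER_CUBIC)
h=max(a.shape[0],b.shape[0]);o=np.zeros((h,a.shape[1]+b.shape[1],3),np.uint8);o[:a.shape[0],:a.shape[1]]=a;o[:b.shape[0],a.shape[1]:]=b
cv2.imwrite("pics/crop.png",o[:,:,::-1]);print(o.shape,a.shape)
E
```

```text
[ 19  41 105] [ 15 148 117] [ 14 141 119] [ 19  86 142]
stone 540 ((0.511290431022644, 0.13778245449066162), (0.12105540186166763, 0.04438173770904541), 27.378299713134766) [[0.44733766 0.12965325]
 [0.46774724 0.09024271]
 [0.57524323 0.14591166]
 [0.55483365 0.1853222 ]]
case mask 255435 (0, 0, 640, 400)
(520, 785, 3) (468, 385, 3)
```

View pics/crop.png

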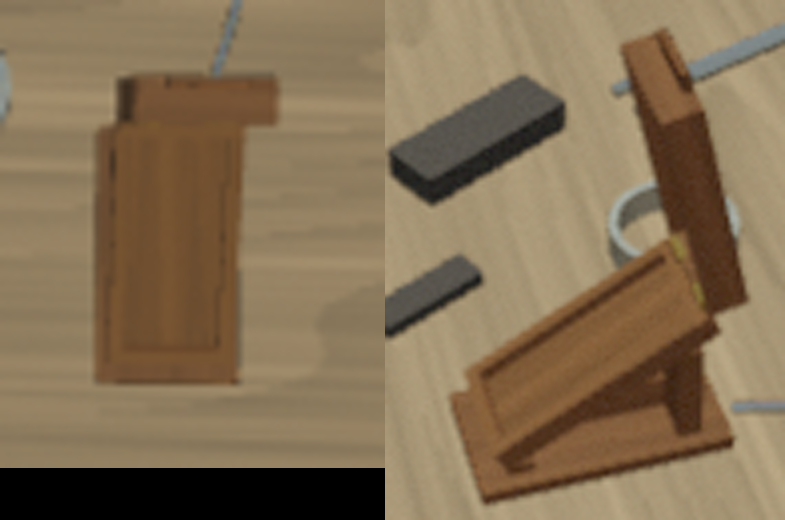

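Stone: centre (0.511, 0.138), yaw 27.4°. I'll move out over the bench to get a wrist view of the stone and the case.

move_arm --plan '[[[0, 0, -1, 0, 0, 0, 1], [0, 0, -1, 0, 0, 0, 1], [-1, -0.9, 0, 0, 0, 0, 1], [-1, -0.9, 0, 0, 0, 0, 1], [-1, -0.9, 0, 0, 0, 0, 1], [-1, -0.9, 0, 0, 0, 0, 1], [-1, -0.9, 0, 0, 0, 0, 1], [-1, -0.9, 0, 0, 0, 0, 1], [-1, -0.9, 0, 0, 0, 0, 1], [-1, -0.9, 0, 0, 0, 0, 1]]]'

```text
clock: 1.15
position: [0.3443, 0.3711, 0.2712]
tool_rot: [-3.141, -0.0, 2.717]
force: [1.0, -0.5, 0.6]
grip_width: 0.0857
finger_force: 0.0
```

move_arm --plan '[[[-1, -0.9, 0, 0, 0, 0, 1], [-1, -0.9, 0, 0, 0, 0, 1], [-1, -0.9, 0, 0, 0, 0, 1], [-1, -0.9, 0, 0, 0, 0, 1], [-1, -0.9, 0, 0, 0, 0, 1], [-1, -0.9, 0, 0, 0, 0, 1], [-1, -0.9, 0, 0, 0, 0, 1], [-1, -0.9, 0, 0, 0, 0, 1], [-1, -0.9, 0, 0, 0, 0, 1], [-1, -0.9, 0, 0, 0, 0, 1]]]'

```text
clock: 2.15
position: [0.4523, 0.1248, 0.2713]
tool_rot: [-3.142, -0.0, 2.717]
force: [-0.8, 0.9, -0.5]
grip_width: 0.0856
finger_force: 0.0
```

move_arm --plan '[[[-1, -0.9, -0.6, 0, 0, -0.7, 1], [0, 0, -0.6, 0, 0, -1, 1], [0, 0, -0.6, 0, 0, -1, 1], [0, 0, 0, 0, 0, -1, 1], [0, 0, 0, 0, 0, -1, 1], [0, 0, 0, 0, 0, -1, 1], [0, 0, 0, 0, 0, -1, 1], [0, 0, 0, 0, 0, -1, 1], [0, 0, 0, 0, 0, -0.9, 1], [0, 0, 0, 0, 0, 0, 1]]]'

```text
clock: 3.15
position: [0.4628, 0.1011, 0.3072]
tool_rot: [3.142, -0.0, -2.664]
force: [-0.0, 0.3, -0.5]
grip_width: 0.0856
finger_force: 0.0
```

Run:
```python
from h import *
s=observe();print(s["clock"],s["position"],s["tool_rot"],s["qpos"])
f=snap("wrist","w1")
```

```text
3.15 [0.4627757  0.10111529 0.30720952] [ 3.14154709e+00 -2.39264356e-04 -2.66417826e+00] [-0.3898066   0.19433837  0.05818064  1.88686075 -0.01287779  1.06099283
  1.72177938]
```

View pics/w1.png

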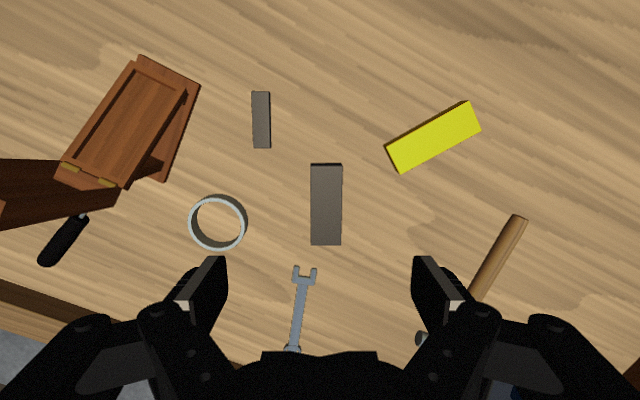

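The wrist view shows the stone at (326,204), the slip at (262,120), the case at (130,125) with its hinge at about (90,175), the lid at left and the tape at (218,222). I'll measure the stone here and zoom in on the case corners.

Run:
```python
from h import *
f=pickle.load(open("w1.pkl","rb"))
hsv=cv2.cvtColor(f["color"],cv2.COLOR_RGB2HSV);v=hsv[204,326];print(v)
m,c=blob((abs(hsv[...,2].astype(int)-v[2])<22)&(hsv[...,1]<75),(326,204))
r=cv2.minAreaRect(onz(f,c,0.025)[:,:2].astype(np.float32));print(m.sum(),r)
a=cv2.resize(f["color"][45:205,45:215],None,fx=3.5,fy=3.5,interpolation=cv2.INTER_CUBIC)
cv2.imwrite("pics/c1.png",a[:,:,::-1])
```

```text
[ 18  50 103]
2383 ((0.5125945210456848, 0.1381537914276123), (0.11734098941087723, 0.04319573938846588), 26.94317626953125)
```

View pics/c1.png

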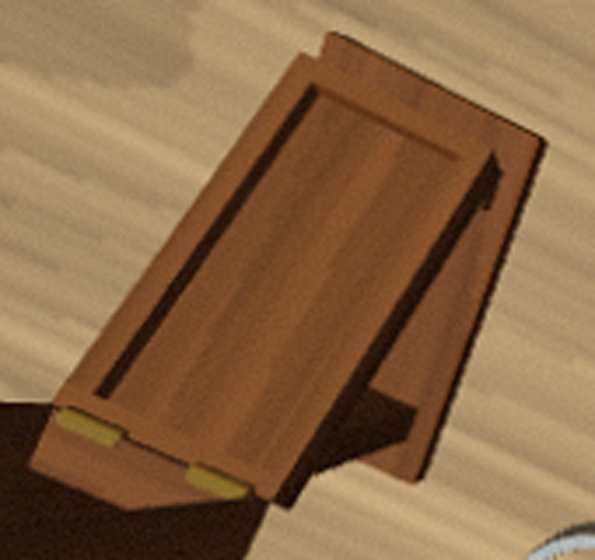

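The crop shows rim corners at the low end at (300,55) and (492,152), and at the hinge end at (62,405) and (272,500).

Run:
```python
from h import *
f=pickle.load(open("w1.pkl","rb"));t=pickle.load(open("top0.pkl","rb"));g=pickle.load(open("side0.pkl","rb"))
un=lambda c,o,k:(np.array(c)+.5)/k-.5+np.array(o)
lo=onz(f,un([(300,55),(492,152)],(45,45),3.5),.0329);hi=onz(f,un([(62,405),(272,500)],(45,45),3.5),.1049)
print(lo,hi,np.linalg.norm(lo[1]-lo[0]),np.linalg.norm(hi[1]-hi[0]),np.linalg.norm(hi.mean(0)-lo.mean(0)))
d=hi.mean(0)-lo.mean(0);phi=np.arctan2(d[1],d[0]);w=hi[1]-hi[0];w2=lo[1]-lo[0];print("phi",np.degrees([phi,np.arctan2(-w[0],w[1]),np.arctan2(-w2[0],w2[1])]))
mid=(lo.mean(0)+hi.mean(0))/2  # rim centre; z .0689
for ph in [phi]:
    n=np.array([-np.sin(np.pi/6)*np.cos(ph),-np.sin(np.pi/6)*np.sin(ph),np.cos(np.pi/6)]);O=mid-n*.008;print("O",O)
# base board + rim check in other views
x=np.array([np.cos(np.pi/6)*np.cos(phi),np.cos(np.pi/6)*np.sin(phi),.5]);y=np.cross(n,x)
for nm,v,o,k,off in(("top",t,(315,160),5.5,0),("side",g,(270,160),4,385)):
    P=[O+x*a+y*b+n*.008 for a in(-.072,.072) for b in(-.035,.035)]
    print(nm,np.round((proj(v,P)-o)*k+[off,0]))
# lid top edge in side view: crop corners (623,45),(662,30),(702,108): lie in lid's plane family; use angle by casting on the vertical plane y=+-.035
for c,s in(((623,45),1),((662,30),1),((702,108),-1),((747,300),-1)):
    q=onplane(g,un((c[0]-385,c[1]),(270,160),4),O+y*s*.035,y)[0]-O
    print(c,"case frame",np.round([q@x,q@y,q@n],4))
```

```text
[[ 0.45466828 -0.16275741  0.0329    ]
 [ 0.45374974 -0.09292418  0.0329    ]] [[ 0.57747073 -0.15815612  0.1049    ]
 [ 0.57742727 -0.09123849  0.1049    ]] 0.06983927080474356 0.06691764607481905 0.14276546117843916
phi [1.46113257 0.03721348 0.7535828 ]
O [ 0.5198277  -0.12616706  0.0619718 ]
top [[231. 358.]
 [107. 358.]
 [242. 118.]
 [113. 117.]]
side [[495. 454.]
 [464. 367.]
 [711. 312.]
 [670. 231.]]
(623, 45) case frame [0.1172 0.035  0.142 ]
(662, 30) case frame [0.1381 0.035  0.1355]
(702, 108) case frame [ 0.1367 -0.035   0.1377]
(747, 300) case frame [ 0.0915 -0.035   0.0021]
```

Case origin is about (0.520, -0.126) with yaw about 1°, and the lid angle is about 1.88. Now I'll grasp the stone high enough that the fingertips clear the recess rim.

move_arm --plan '[[[-1, 0.17, 1, 0, 0, 0, 1], [-1, 0.17, 1, 0, 0, 0, 1], [-1, 0.17, 1, 0, 0, 0, 1], [0, 0, 1, 0, 0, 0, 1], [0, 0, 1, 0, 0, 0, 1], [0, 0, 1, 0, 0, 0, 1], [0, 0, 1, 0, 0, 0, 1], [0, 0, 1, 0, 0, 0, 1], [0, 0, 1, 0, 0, 0, 1], [0, 0, 1, 0, 0, 0, 1]]]'

```text
clock: 4.2
position: [0.5115, 0.1377, 0.1065]
tool_rot: [-3.141, -0.0, -2.669]
force: [0.8, -1.2, 1.1]
grip_width: 0.0856
finger_force: 0.0
```

Run:
```python
from h import *
s=observe();print(s["clock"],s["position"],s["tool_rot"])
f=snap("wrist","w2")
hsv=cv2.cvtColor(f["color"],cv2.COLOR_RGB2HSV)
px=proj(f,[(.512,.138,.025)])[0].astype(int);v=hsv[px[1],px[0]];print(px,v)
m,c=blob((abs(hsv[...,2].astype(int)-v[2])<22)&(hsv[...,1]<75),px)
print(m.sum(),cv2.minAreaRect(onz(f,c,0.025)[:,:2].astype(np.float32)),cv2.boundingRect(c))
```

```text
4.2 [0.51150331 0.13772658 0.10646082] [-3.14138319e+00 -6.61517738e-05 -2.66917811e+00]
[319 209] [14 45 96]
8603 ((0.5130485892295837, 0.1379663348197937), (0.11900684237480164, 0.04449161887168884), 27.441265106201172) (287, 131, 63, 150)
```

move_arm --plan '[[[-0.07, 0, 1, 0, 0, 0, 1], [0, 0, 1, 0, 0, 0, 1], [0, 0, 1, 0, 0, 0, 1], [0, 0, 1, 0, 0, 0, 1], [0, 0, 0.5, 0, 0, 0, 1], [0, 0, 0.3, 0, 0, 0, 1], [0, 0, 0, 0, 0, 0, 1], [0, 0, 0, 0, 0, 0, -1], [0, 0, 0, 0, 0, 0, -1], [0, 0, 0, 0, 0, 0, -1]]]' --grip_force 60

```text
clock: 5.25
position: [0.5131, 0.1385, 0.0119]
tool_rot: [-3.141, 0.001, -2.666]
force: [-1.6, -6.0, 50.6]
grip_width: 0.0436
finger_force: 35.0
```

move_arm --plan '[[[0, 0, 0, 0, 0, 0, -1], [0, 0, 0, 0, 0, 0, -1], [0, 0, 0, 0, 0, 0, -1], [0, 0, 0, 0, 0, 0, -1], [0, 0, 0, 0, 0, 0, -1], [0, 0, 0, 0, 0, 0, -1], [0, 0, -0.3, 0, 0, 0, -1], [0, 0, -0.6, 0, 0, 0, -1], [0, 0, -1, 0, 0, 0, -1], [0, 0, -1, 0, 0, 0, -1]]]'

```text
clock: 6.25
position: [0.5126, 0.1383, 0.0706]
tool_rot: [3.142, -0.0, -2.666]
force: [0.9, -0.6, -3.9]
grip_width: 0.0431
finger_force: 62.9
```

Run:
```python
from h import *
s=observe();print(s["clock"],s["position"],s["tool_rot"],s["force"],s["moment"],s["grip_width"],s["finger_force"])
f=snap("wrist","w3")
hsv=cv2.cvtColor(f["color"],cv2.COLOR_RGB2HSV);zt=s["position"][2]+.0145
px=proj(f,[(s["position"][0],s["position"][1],zt)])[0].astype(int);v=hsv[px[1],px[0]];print(px,v)
m,c=blob((abs(hsv[...,2].astype(int)-v[2])<22)&(hsv[...,1]<75),px)
print(m.sum(),cv2.minAreaRect(onz(f,c,zt)[:,:2].astype(np.float32)),cv2.boundingRect(c))
```

```text
6.25 [0.51259062 0.13832059 0.07059253] [ 3.14157043e+00 -2.72021367e-04 -2.66589466e+00] [ 0.85549774 -0.60037445 -3.85488438] [-0.04892214  0.00228248  0.04118499] 0.04312881351090999 62.87671208381653
[319 272] [20 48 96]
19524 ((0.5067501068115234, 0.1349254548549652), (0.10661856830120087, 0.04412151873111725), 27.354387283325195) (265, 142, 108, 214)
```

View pics/w3.png

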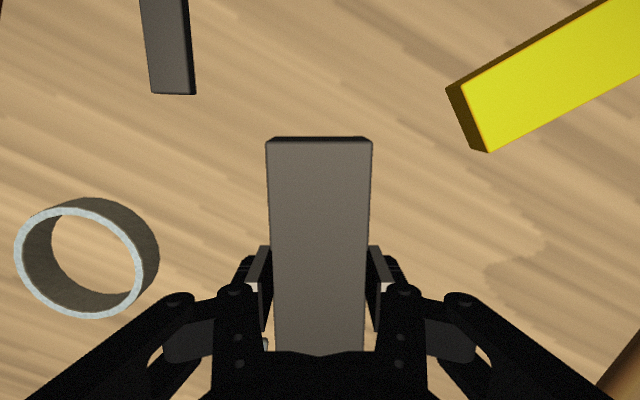

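The stone is held square: its near edge spans (266..372, 142), and the slip and tape are untouched. Next I'll work out the carry to a tilted hover over the case.

```bash
cat >> h.py <<'E'
O=np.array([.5198,-.1262,.062]);PHI=np.radians(1.0)
def case(O=O,phi=PHI):
    x=np.array([np.cos(np.pi/6)*np.cos(phi),np.cos(np.pi/6)*np.sin(phi),.5]);y=np.array([-np.sin(phi),np.cos(phi),0]);return x,y,np.cross(x,y)
def need(p,Rt,p0=None,R0=None):
    s=observe();R0=R.from_euler('xyz',s["tool_rot"]) if R0 is None else R0;p0=s["position"] if p0 is None else p0
    return np.round(R0.as_matrix().T@(np.array(p)-p0)/.02,2),np.round(np.degrees((R0.inv()*Rt).as_rotvec())/6,2)
E
python3 - <<'E'
from h import *
x,y,n=case();Rt=R.from_matrix(np.c_[-x,y,-n]);p1=np.array([.49,.03,.17])
print(need(p1,Rt)); h=O+n*.065;print(h,need(h,Rt,p1,Rt))
E
```

```text
(array([ 3.54, -4.28, -4.83]), array([ 1.15, -4.88,  4.27]))
[ 0.48730495 -0.1267672   0.11829165] (array([ 1.53, -7.83,  2.1 ]), array([0., 0., 0.]))
```

move_arm --plan '[[[0.7, -0.86, -0.97, 0, 0, 0, -1], [0.7, -0.86, -0.97, 0, 0, 0, -1], [0.7, -0.86, -0.97, 0, 0, 0, -1], [0.7, -0.86, -0.97, 0.1, -0.4, 0.35, -1], [0.7, -0.86, -0.97, 0.2, -0.8, 0.7, -1], [0, 0, 0, 0.2, -0.8, 0.7, -1], [0, 0, 0, 0.2, -0.8, 0.7, -1], [0, 0, 0, 0.2, -0.8, 0.7, -1], [0, 0, 0, 0.2, -0.8, 0.7, -1], [0, 0, 0, 0.08, -0.48, 0.42, -1]]]'

```text
clock: 7.3
position: [0.4844, 0.0225, 0.1639]
tool_rot: [-3.091, 0.384, -3.01]
force: [-0.4, 0.0, -4.1]
grip_width: 0.0433
finger_force: 63.0
```

Run:
```python
from h import *
x,y,n=case();Rt=R.from_matrix(np.c_[-x,y,-n]);h=O+n*.065
s=observe();print(s["clock"],s["position"],s["qpos"],s["force"],s["grip_width"],need(h,Rt))
```

```text
7.3 [0.48444497 0.02246714 0.16392768] [-0.23288621  0.27413076  0.00628146  2.33678699  0.50744917  0.17465524
  0.98080933] [-0.40906768  0.03838974 -4.13519451] 0.04333432218671703 (array([ 1.63, -7.31,  2.18]), array([-0.  , -1.31,  1.02]))
```

```bash
cat > kin.py <<'E'
from h import *
from itertools import product
from scipy.optimize import least_squares
def fk(q,s,P):
    L1,L2,d,hh,c,c7=P[:6];e=np.eye(3)[2]
    A=R.from_euler('z',s[0]*q[0]+c)*R.from_euler('y',q[1]);B=A*R.from_euler('z',s[1]*q[2])*R.from_euler('y',q[3])
    C=B*R.from_euler('z',s[2]*q[4])*R.from_euler('y',q[5])*R.from_euler('z',s[3]*q[6]+c7)
    return np.array([0,0,hh])+A.apply(e)*L1+B.apply(e)*L2+C.apply(e)*d,C
E
python3 - <<'E'
from kin import *
s=observe()
D=[([-1.216,.5215,-.036,1.6,.021,1.021,-.113],[.2575,.569,.231],[-3.14,0,2.717]),
([-0.3898066,0.19433837,0.05818064,1.88686075,-0.01287779,1.06099283,1.72177938],[.46278,.10112,.30721],[3.14155,-.00024,-2.66418]),
(s["qpos"],s["position"],s["tool_rot"])]
best=[]
for sg in product([-1,1],repeat=4):
  for c7 in(0,1.57,3.14,-1.57):
    def res(P):
        o=[]
        for q,p,r in D:
            pp,C=fk(q,sg,P);o+=[*((pp-p)*5),*(C.inv()*R.from_euler('xyz',r)).as_rotvec()]
        return np.array(o)
    r=least_squares(res,[.5,.43,.34,.34,0,c7]);best.append((r.cost,sg,r.x))
best.sort(key=lambda b:b[0])
for b in best[:5]:print(b[0],b[1],np.round(b[2],3))
import pickle;pickle.dump(best[0][1:],open("kin.pkl","wb"))
E
```

```text
0.0029321396983505764 (-1, -1, -1, -1) [ 0.521  0.427  0.347  0.351 -0.109  1.464]
0.002932139698350629 (-1, -1, -1, -1) [ 0.521  0.427  0.347  0.351 -0.109  1.464]
0.002932139698350791 (-1, -1, -1, -1) [ 0.521  0.427  0.347  0.351 -0.109  1.464]
0.0029321396983508106 (-1, -1, -1, -1) [ 0.521  0.427  0.347  0.351 -0.109  1.464]
0.09133123393387232 (-1, 1, -1, -1) [ 0.563  0.411  0.317  0.272 -0.112 -4.802]
```

```bash
cat > kin.py <<'E'
from h import *
from scipy.optimize import least_squares
def fk(q,P):
    L1,L2,d,hh,b0,b1,b2,a1,a2,c7=P;rz=lambda a:R.from_euler('z',a);ry=lambda a:R.from_euler('y',a)
    A=rz(-q[0])*ry(q[1]);B=A*rz(-q[2])*ry(q[3]);W=B*rz(-q[4]);C=W*ry(q[5])*rz(-q[6]+c7)
    return np.array([0,0,hh])+A.apply([a1,b0,L1])+B.apply([a2,b1,L2])+W.apply([0,b2,0])+C.apply([0,0,d]),C
LO=np.array([-2.91,-.3,-1.5,.17,-1.26,.16,-2.52]);HI=np.array([2.91,2.13,1.42,2.43,4.41,1.93,2.52])
def fit(D):
    def res(P):
        o=[0.02*v for v in(P[4:9])]
        for q,p,r in D:
            pp,C=fk(q,P);o+=[*((pp-p)*5),*(C.inv()*R.from_euler('xyz',r)).as_rotvec()]
        return np.array(o)
    return least_squares(res,[.52,.43,.34,.34,0,0,0,0,0,np.pi/2])
def ik(p,Rt,q0,P,w=.02):
    f=lambda q:np.r_[(fk(q,P)[0]-p)*5,(fk(q,P)[1].inv()*Rt).as_rotvec(),w*(q-q0)*[.3,.3,1,.3,.1,.1,.1]]
    return least_squares(f,np.clip(q0,LO+.02,HI-.02),bounds=(LO,HI))
E
python3 - <<'E'
from kin import *
s=observe()
D=[([-1.216,.5215,-.036,1.6,.021,1.021,-.113],[.2575,.569,.231],[-3.14,0,2.717]),
([-0.3898066,0.19433837,0.05818064,1.88686075,-0.01287779,1.06099283,1.72177938],[.46278,.10112,.30721],[3.14155,-.00024,-2.66418]),
(s["qpos"],s["position"],s["tool_rot"])]
r=fit(D);P=r.x;print(r.cost,np.round(P,3));pickle.dump((D,P),open("kin.pkl","wb"))
x,y,n=case();Rt=R.from_matrix(np.c_[-x,y,-n])
for nm,p in(("place",O+n*.012),("up60z",O+n*.027+[0,0,.06]),("side",O+n*.027+[0,.12,.1])):
  for q5,q7 in((0,1.6),(np.pi,-1.6)):
    k=ik(p,Rt,np.r_[-.1,.5,0,2.3,q5,.35,q7],P);pp,C=fk(k.x,P)
    print(nm,np.round(k.x,2),np.round((pp-p)*1e3,1),np.round(np.degrees((C.inv()*Rt).magnitude()),1))
E
```

```text
1.394197454082731e-06 [ 5.27e-01  4.22e-01  3.30e-01  3.27e-01 -1.20e-02 -4.60e-02 -1.00e-03
  0.00e+00  1.00e-03  1.57e+00]
place [ 0.26  0.56 -0.08  2.37  3.38  0.31 -1.59] [-0.  0. -0.] 0.0
place [ 0.19  0.57  0.01  2.37  3.5   0.33 -1.73] [0. 0. 0.] 0.0
up60z [ 0.25  0.36 -0.05  2.26 -0.75  0.16  2.52] [ 2.4 -1.5  7.1] 6.0
up60z [ 0.17  0.37  0.04  2.35  4.05  0.16 -2.29] [-0.  0. -0.] 0.0
side [ 0.17  0.25 -0.36  2.37  1.49  0.16 -0.02] [ 0.  0. -0.] 0.0
side [-0.63  0.31  0.58  2.42  3.97  0.16 -2.52] [-0.8 -0.3 -2.9] 2.2
```

Run:
```python
from kin import *
D,P=pickle.load(open("kin.pkl","rb"));x,y,n=case();Rt=R.from_matrix(np.c_[-x,y,-n])
qp=ik(O+n*.012,Rt,np.r_[.19,.57,0,2.37,3.4,.33,-1.6],P).x
for dy in(0,.14):
  for dn,dz in((.02,0),(.03,0),(.04,0),(.03,.02),(.04,.02),(.03,.04)):
    p=O+n*(.012+dn)+[0,dy,dz];k=ik(p,Rt,qp,P);pp,C=fk(k.x,P);print(dy,dn,dz,np.round(k.x,2),np.round((pp-p)*1e3,1),np.round(np.degrees((C.inv()*Rt).magnitude()),1))
```

```text
0 0.02 0 [ 0.21  0.51 -0.    2.39  3.53  0.29 -1.75] [ 0.  0. -0.] 0.0
0 0.03 0 [ 0.21  0.49 -0.    2.39  3.56  0.27 -1.78] [ 0.  0. -0.] 0.0
0 0.04 0 [ 0.21  0.46 -0.    2.4   3.6   0.26 -1.81] [ 0.  0. -0.] 0.0
0 0.03 0.02 [ 0.21  0.43 -0.01  2.39  3.67  0.22 -1.89] [ 0.  0. -0.] 0.0
0 0.04 0.02 [ 0.22  0.41 -0.01  2.39  3.73  0.2  -1.95] [ 0.  0. -0.] 0.0
0 0.03 0.04 [ 0.22  0.38 -0.01  2.37  3.86  0.17 -2.08] [-0.  0. -0.] 0.0
0.14 0.02 0 [ 0.14  0.51 -0.41  2.43  2.35  0.39 -0.91] [0.8 0.  0.1] 0.3
0.14 0.03 0 [ 0.32  0.51 -0.64  2.43  2.13  0.45 -0.67] [1.2 0.  0.2] 0.6
0.14 0.04 0 [ 0.46  0.52 -0.82  2.43  1.98  0.5  -0.5 ] [1.7 0.1 0.4] 0.8
0.14 0.03 0.02 [ 0.12  0.42 -0.39  2.43  2.24  0.31 -0.81] [0.7 0.  0.2] 0.3
0.14 0.04 0.02 [ 0.27  0.41 -0.57  2.43  2.04  0.35 -0.61] [1.  0.  0.3] 0.5
0.14 0.03 0.04 [-0.15  0.35 -0.07  2.43  2.5   0.2  -1.1 ] [0.1 0.  0. ] 0.1
```

```bash
cat >> kin.py <<'E'
def rows(q0,q1,P,N):
    out=[];info=[];s=observe();p,C=fk(q0,P)
    for i in range(1,N+1):
        p2,C2=fk(q0+(q1-q0)*i/N,P);out.append(np.r_[C.inv().apply(p2-p)/.02,np.degrees((C.inv()*C2).as_rotvec())/6]);p,C=p2,C2;info.append(np.r_[p,C.as_matrix()[:,2]])
    return np.round(out,2),np.round(info,3)
E
python3 - <<'E'
from kin import *
D,P=pickle.load(open("kin.pkl","rb"));x,y,n=case();Rt=R.from_matrix(np.c_[-x,y,-n]);q=np.array(observe()["qpos"])
qp=ik(O+n*.012,Rt,np.r_[.19,.57,0,2.37,3.4,.33,-1.6],P).x
S=O+n*.042+[.03,.14,.04];k=ik(S,Rt,qp,P);print(np.round(k.x,2),np.round(fk(k.x,P)[0]-S,4),S)
r,i=rows(q,k.x,P,10);print(r.tolist());print(i)
E
```

```text
[-0.15  0.39 -0.04  2.36  2.45  0.16 -1.03] [-0. -0. -0.] [0.5288032  0.0134335  0.13837307]
[[-0.08, -0.48, 0.22, 0.25, -0.08, 0.11], [-0.15, -0.39, 0.22, 0.2, -0.12, 0.11], [-0.19, -0.29, 0.22, 0.15, -0.15, 0.11], [-0.22, -0.19, 0.22, 0.09, -0.17, 0.11], [-0.22, -0.08, 0.21, 0.02, -0.18, 0.11], [-0.2, 0.02, 0.21, -0.04, -0.17, 0.11], [-0.16, 0.12, 0.21, -0.1, -0.15, 0.11], [-0.11, 0.21, 0.2, -0.15, -0.12, 0.11], [-0.03, 0.28, 0.2, -0.19, -0.08, 0.11], [0.05, 0.33, 0.19, -0.23, -0.03, 0.11]]
[[ 0.489  0.013  0.161  0.388 -0.026 -0.921]
 [ 0.494  0.005  0.159  0.401 -0.046 -0.915]
 [ 0.5   -0.     0.157  0.417 -0.06  -0.907]
 [ 0.506 -0.004  0.155  0.434 -0.067 -0.899]
 [ 0.511 -0.005  0.153  0.45  -0.068 -0.89 ]
 [ 0.517 -0.005  0.151  0.466 -0.063 -0.883]
 [ 0.522 -0.003  0.149  0.48  -0.052 -0.876]
 [ 0.525  0.001  0.146  0.49  -0.036 -0.871]
 [ 0.528  0.007  0.142  0.497 -0.015 -0.867]
 [ 0.529  0.013  0.138  0.5    0.009 -0.866]]
```

move_arm --plan '[[[-0.04, -0.24, 0.11, 0.12, -0.04, 0.06, -1], [-0.04, -0.24, 0.11, 0.12, -0.04, 0.06, -1], [-0.08, -0.2, 0.11, 0.1, -0.06, 0.06, -1], [-0.08, -0.2, 0.11, 0.1, -0.06, 0.06, -1], [-0.1, -0.15, 0.11, 0.08, -0.08, 0.06, -1], [-0.1, -0.15, 0.11, 0.08, -0.08, 0.06, -1], [-0.11, -0.1, 0.11, 0.04, -0.08, 0.06, -1], [-0.11, -0.1, 0.11, 0.04, -0.08, 0.06, -1], [-0.11, -0.04, 0.11, 0.01, -0.09, 0.06, -1], [-0.11, -0.04, 0.11, 0.01, -0.09, 0.06, -1]]]'

```text
clock: 8.3
position: [0.5125, -0.0062, 0.1531]
tool_rot: [-3.043, 0.463, -3.072]
force: [0.9, 0.6, -3.4]
grip_width: 0.0437
finger_force: 63.1
```

Run:
```python
from kin import *
D,P=pickle.load(open("kin.pkl","rb"));x,y,n=case();Rt=R.from_matrix(np.c_[-x,y,-n]);s=observe();q=np.array(s["qpos"])
D.append((q,s["position"],s["tool_rot"]));P=fit(D).x;pickle.dump((D,P),open("kin.pkl","wb"))
print(np.round(q,2),s["position"],s["clock"],R.from_euler('xyz',s["tool_rot"]).as_matrix()[:,2])
qp=ik(O+n*.012,Rt,np.r_[.19,.57,0,2.37,3.4,.33,-1.6],P).x
S=O+n*.042+[.03,.14,.04];k=ik(S,Rt,qp,P);print(np.round(k.x,2),np.round(fk(k.x,P)[0]-S,4),S)
r,i=rows(q,k.x,P,10);print(r.tolist());print(i)
```

```text
[-0.19  0.33 -0.02  2.35  1.47  0.17 -0.02] [ 0.51245183 -0.00621864  0.15311586] 8.3 [ 0.45006766 -0.06750972 -0.89043896]
[-0.16  0.39 -0.04  2.36  2.45  0.16 -1.03] [-0. -0. -0.] [0.5288032  0.0134335  0.13837307]
[[-0.1, 0.0, 0.1, -0.01, -0.09, 0.05], [-0.09, 0.03, 0.1, -0.03, -0.08, 0.05], [-0.08, 0.05, 0.1, -0.04, -0.08, 0.05], [-0.07, 0.08, 0.1, -0.05, -0.07, 0.05], [-0.06, 0.1, 0.1, -0.07, -0.06, 0.05], [-0.04, 0.12, 0.1, -0.08, -0.06, 0.05], [-0.02, 0.14, 0.1, -0.09, -0.05, 0.05], [-0.0, 0.15, 0.1, -0.1, -0.03, 0.05], [0.02, 0.17, 0.1, -0.11, -0.02, 0.05], [0.04, 0.18, 0.09, -0.12, -0.01, 0.05]]
[[ 0.515 -0.006  0.152  0.458 -0.066 -0.886]
 [ 0.518 -0.006  0.151  0.466 -0.063 -0.883]
 [ 0.52  -0.005  0.15   0.473 -0.058 -0.879]
 [ 0.522 -0.003  0.149  0.48  -0.052 -0.876]
 [ 0.524 -0.001  0.147  0.485 -0.045 -0.873]
 [ 0.526  0.001  0.146  0.49  -0.036 -0.871]
 [ 0.527  0.004  0.144  0.495 -0.026 -0.869]
 [ 0.528  0.007  0.142  0.498 -0.015 -0.867]
 [ 0.529  0.01   0.14   0.499 -0.004 -0.866]
 [ 0.529  0.013  0.138  0.5    0.009 -0.866]]
```

move_arm --plan '[[[-0.1, 0, 0.1, -0.01, -0.09, 0.05, -1], [-0.09, 0.03, 0.1, -0.03, -0.08, 0.05, -1], [-0.08, 0.05, 0.1, -0.04, -0.08, 0.05, -1], [-0.07, 0.08, 0.1, -0.05, -0.07, 0.05, -1], [-0.06, 0.1, 0.1, -0.07, -0.06, 0.05, -1], [-0.04, 0.12, 0.1, -0.08, -0.06, 0.05, -1], [-0.02, 0.14, 0.1, -0.09, -0.05, 0.05, -1], [0, 0.15, 0.1, -0.1, -0.03, 0.05, -1], [0.02, 0.17, 0.1, -0.11, -0.02, 0.05, -1], [0.04, 0.18, 0.09, -0.12, -0.01, 0.05, -1]]]'

```text
clock: 9.3
position: [0.5287, 0.0139, 0.1385]
tool_rot: [3.141, 0.523, -3.126]
force: [0.6, -0.0, -3.5]
grip_width: 0.0432
finger_force: 63.1
```

Run:
```python
from kin import *
D,P=pickle.load(open("kin.pkl","rb"));x,y,n=case();Rt=R.from_matrix(np.c_[-x,y,-n]);s=observe();q=np.array(s["qpos"])
D.append((q,s["position"],s["tool_rot"]));P=fit(D).x;pickle.dump((D,P),open("kin.pkl","wb"))
print(np.round(q,2),s["position"],s["clock"],R.from_euler('xyz',s["tool_rot"]).as_matrix()[:,2])
H=O+n*.055;print(need(H,Rt))
for a in np.linspace(0,1,6):
    k=ik(s["position"]*(1-a)+H*a,Rt,q,P);q=k.x;print(np.round(q,2),k.cost)
```

```text
[ 0.09  0.4  -0.34  2.35  2.03  0.24 -0.59] [0.52867722 0.01389296 0.13845601] 9.3 [ 0.4994431   0.00869294 -0.86630308]
(array([ 2.39, -7.  ,  0.28]), array([-0.  , -0.01, -0.02]))
[ 0.09  0.4  -0.34  2.35  2.03  0.24 -0.59] 4.303003875400067e-11
[ 0.16  0.4  -0.34  2.37  2.23  0.23 -0.72] 2.1212548752797223e-07
[ 0.24  0.41 -0.34  2.39  2.42  0.22 -0.84] 2.2534752646452432e-07
[ 0.32  0.43 -0.34  2.39  2.62  0.21 -0.97] 2.279798357075427e-07
[ 0.4   0.44 -0.34  2.4   2.81  0.21 -1.08] 2.2322905347173862e-07
[ 0.48  0.46 -0.34  2.39  2.99  0.2  -1.18] 2.157905422220486e-07
```

move_arm --plan '[[[0.6, -0.5, 0.07, 0, 0, 0, -1], [0.6, -0.75, 0.07, 0, 0, 0, -1], [0.6, -0.75, 0.07, 0, 0, 0, -1], [0.6, -0.75, 0.07, 0, 0, 0, -1], [0, -0.75, 0, 0, 0, 0, -1], [0, -0.75, 0, 0, 0, 0, -1], [0, -0.75, 0, 0, 0, 0, -1], [0, -0.75, 0, 0, 0, 0, -1], [0, -0.75, 0, 0, 0, 0, -1], [0, -0.5, 0, 0, 0, 0, -1]]]'

```text
clock: 10.3
position: [0.496, -0.1228, 0.1113]
tool_rot: [-3.141, 0.521, -3.126]
force: [-0.2, 0.3, -3.3]
grip_width: 0.0434
finger_force: 63.1
```

Run:
```python
from kin import *
x,y,n=case();Rt=R.from_matrix(np.c_[-x,y,-n]);s=observe();q=np.array(s["qpos"])
print(np.round(q,2),s["position"],s["clock"],need(O+n*.055,Rt),s["force"])
f=snap("wrist","w4");cv2.imwrite("pics/w4b.png",cv2.resize(f["color"][:300,120:520],None,fx=2,fy=2,interpolation=cv2.INTER_CUBIC)[:,:,::-1])
print(np.round((proj(f,[O+x*a+y*b+n*.008 for a in(-.072,.072) for b in(-.035,.035)])-[120,0])*2))
```

```text
[ 0.69  0.5  -0.61  2.38  2.38  0.24 -0.56] [ 0.49604052 -0.12281263  0.11130112] 10.3 (array([ 0.21, -0.19, -0.02]), array([-0.01, -0.02, -0.01])) [-0.15856203  0.30173719 -3.27132624]
[[265. 203.]
 [506. 203.]
 [290. 628.]
 [487. 628.]]
```

View pics/w4b.png

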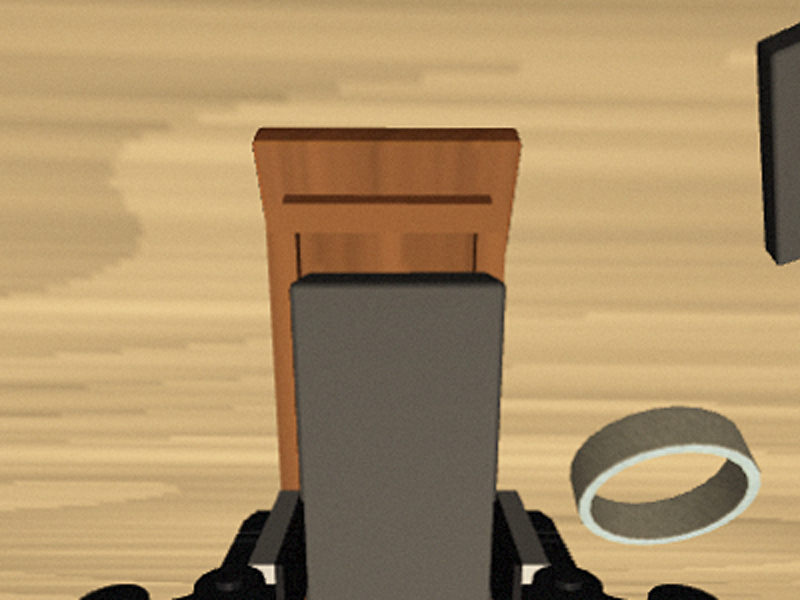

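The wrist view has the low rim at row 203 (267–509), within a millimetre of prediction. The recess is centred at column 386.5 and the stone at 398, so I shift -3.4 mm in y and +4.2 mm in tool x, then lower.

move_arm --plan '[[[0.1, -0.08, 0, 0, 0, 0, -1], [0.11, -0.09, 0, 0, 0, 0, -1], [0, 0, 0.3, 0, 0, 0, -1], [0, 0, 0.3, 0, 0, 0, -1], [0, 0, 0.3, 0, 0, 0, -1], [0, 0, 0.3, 0, 0, 0, -1], [0, 0, 0.2, 0, 0, 0, -1], [0, 0, 0.1, 0, 0, 0, -1], [0, 0, 0, 0, 0, 0, -1], [0, 0, 0, 0, 0, 0, -1]]]'

```text
clock: 11.35
position: [0.5073, -0.1246, 0.0829]
tool_rot: [3.141, 0.52, -3.125]
force: [-0.2, 0.6, -2.7]
grip_width: 0.0431
finger_force: 63.1
```

Run:
```python
from kin import *
x,y,n=case();Rt=R.from_matrix(np.c_[-x,y,-n]);s=observe()
O2=O+y*.0004;d=s["position"]-O2;print(s["clock"],np.round(s["qpos"],2),"case",np.round([d@x,d@y,d@n],4),need(O2+n*.015,Rt),s["force"])
f=snap("wrist","w5");cv2.imwrite("pics/w5b.png",cv2.resize(f["color"][60:300,170:470],None,fx=2.5,fy=2.5,interpolation=cv2.INTER_CUBIC)[:,:,::-1])
```

```text
11.35 [ 0.7   0.59 -0.63  2.36  2.42  0.31 -0.56] case [-0.0004  0.0014  0.0243] (array([-0.02, -0.07,  0.47]), array([-0.  , -0.03, -0.01])) [-0.20476923  0.62559407 -2.72770177]
```

View pics/w5b.png

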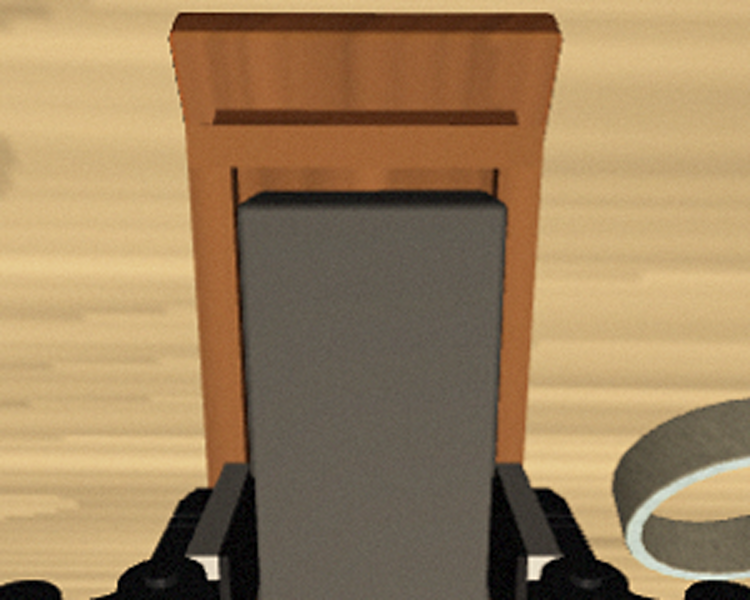

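The recess is centred at column 364.5 and the stone at 372, so a 1.4 mm shift in y remains. I'll apply it and creep down.

move_arm --plan '[[[0, -0.07, 0, 0, 0, 0, -1], [0, 0, 0.1, 0, 0, 0, -1], [0, 0, 0.1, 0, 0, 0, -1], [0, 0, 0.08, 0, 0, 0, -1], [0, 0, 0.06, 0, 0, 0, -1], [0, 0, 0.06, 0, 0, 0, -1], [0, 0, 0.05, 0, 0, 0, -1], [0, 0, 0, 0, 0, 0, -1], [0, 0, 0, 0, 0, 0, -1], [0, 0, 0, 0, 0, 0, -1]]]'

```text
clock: 12.4
position: [0.5118, -0.126, 0.0751]
tool_rot: [3.141, 0.521, -3.125]
force: [-0.5, -0.3, -4.3]
grip_width: 0.0432
finger_force: 63.1
```

Run:
```python
from kin import *
x,y,n=case();Rt=R.from_matrix(np.c_[-x,y,-n]);s=observe()
O2=O+y*.0004;d=s["position"]-O2;print("case",np.round([d@x,d@y,d@n],4),"F n",s["force"]@n,s["force"]@x,s["moment"],need(O2+n*.012,Rt)[1])
```

```text
case [-0.0004 -0.      0.0153] F n -3.4756707346948135 -2.554489930162526 [0.02270206 0.89057585 0.03466309] [-0.   -0.03 -0.01]
```

move_arm --plan '[[[0, 0, 0.05, 0, 0, 0, -1], [0, 0, 0, 0, 0, 0, -1], [0, 0, 0.05, 0, 0, 0, -1], [0, 0, 0, 0, 0, 0, -1], [0, 0, 0, 0, 0, 0, -1], [0, 0, 0, 0, 0, 0, -1], [0, 0, 0, 0, 0, 0, -1], [0, 0, 0, 0, 0, 0, -1], [0, 0, 0, 0, 0, 0, -1], [0, 0, 0, 0, 0, 0, -1]]]'

```text
clock: 13.4
position: [0.5128, -0.1259, 0.0733]
tool_rot: [3.141, 0.521, -3.125]
force: [0.7, 0.2, -4.4]
grip_width: 0.0435
finger_force: 63.1
```

move_arm --plan '[[[0, 0, 0.05, 0, 0, 0, -1], [0, 0, 0, 0, 0, 0, -1], [0, 0, 0, 0, 0, 0, -1], [0, 0, 0, 0, 0, 0, -1], [0, 0, 0, 0, 0, 0, -1], [0, 0, 0, 0, 0, 0, -1], [0, 0, 0, 0, 0, 0, -1], [0, 0, 0, 0, 0, 0, -1], [0, 0, 0, 0, 0, 0, -1], [0, 0, 0, 0, 0, 0, -1]]]'

```text
clock: 14.4
position: [0.5131, -0.1259, 0.0728]
tool_rot: [-3.141, 0.521, -3.125]
force: [-12.4, 0.9, 16.7]
grip_width: 0.0433
finger_force: 65.7
```

Run:
```python
from kin import *
x,y,n=case();Rt=R.from_matrix(np.c_[-x,y,-n]);s=observe()
O2=O+y*.0004;d=s["position"]-O2;print("case",np.round([d@x,d@y,d@n],4),"F n",s["force"]@n,s["force"]@x,s["moment"],need(O2+n*.012,Rt)[1])
```

```text
case [-0.0004 -0.      0.0127] F n 20.618050573902444 -2.3640513480039242 [-0.09905205  0.85517164 -0.1453534 ] [-0.   -0.03 -0.  ]
```

Contact at 12.7 mm along the bed normal, as expected, so the stone is down on the recess floor. Releasing now.

move_arm --plan '[[[0, 0, 0, 0, 0, 0, -1], [0, 0, 0, 0, 0, 0, -1], [0, 0, 0, 0, 0, 0, 0.2], [0, 0, 0, 0, 0, 0, 0.4], [0, 0, 0, 0, 0, 0, 0.6], [0, 0, 0, 0, 0, 0, 0.6], [0, 0, -0.1, 0, 0, 0, 0.6], [0, 0, -0.3, 0, 0, 0, 0.6], [0, 0, -0.5, 0, 0, 0, 0.6], [0, 0, -0.5, 0, 0, 0, 0.6]]]' --grip_force 20

```text
clock: 15.4
position: [0.4989, -0.1261, 0.0975]
tool_rot: [3.141, 0.52, -3.125]
force: [-0.1, -0.5, 0.4]
grip_width: 0.0682
finger_force: 0.0
```

Run:
```python
from kin import *
D,P=pickle.load(open("kin.pkl","rb"))
x,y,n=case();s=observe();q=np.array(s["qpos"]);print(np.round(q,2),s["position"],s["grip_width"],np.round(fk(q,P)[0]-s["position"],4))
f=snap("wrist","w6");g=snap("side","s6")
a=cv2.resize(f["color"][60:300,170:470],None,fx=1.3,fy=1.3,interpolation=cv2.INTER_CUBIC);b=cv2.resize(g["color"][150:290,260:370],None,fx=3.6,fy=3.6,interpolation=cv2.INTER_CUBIC)
o=np.zeros((max(a.shape[0],b.shape[0]),a.shape[1]+b.shape[1],3),np.uint8);o[:a.shape[0],:a.shape[1]]=a;o[:b.shape[0],a.shape[1]:]=b
cv2.imwrite("pics/v6.png",o[:,:,::-1]);print(o.shape)
```

```text
[ 0.71  0.54 -0.63  2.37  2.41  0.27 -0.56] [ 0.49885577 -0.12608934  0.09748545] 0.06815570848294764 [0.     0.0001 0.    ]
(504, 786, 3)
```

View pics/v6.png

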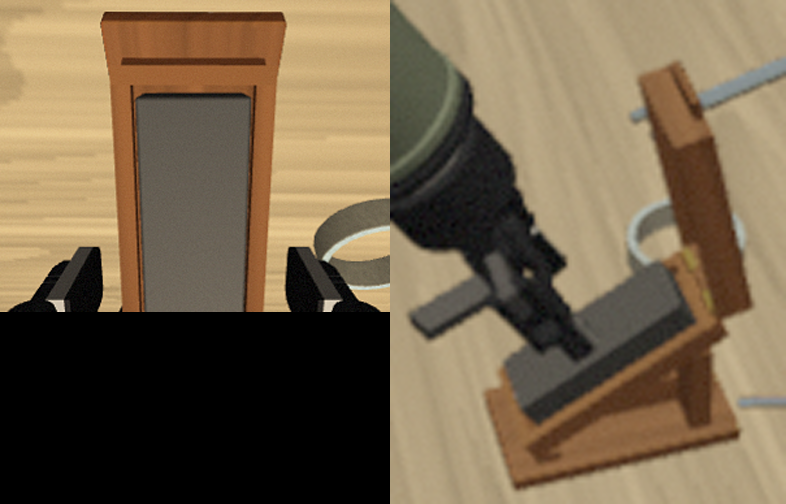

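The side view shows the stone flat in the recess, with its near edge square and the lid untouched at about 1.88. Now I plan the retreat back to a vertical tool, then the lid-push arc.

```bash
cat > lid.py <<'E'
from kin import *
x,y,n=case();HG=O+y*.0004+x*.072+n*.008
def tcp(th,r=.118,gap=0.):
    e=-np.cos(th)*x+np.sin(th)*n;N=np.sin(th)*x+np.cos(th)*n
    return HG+r*e+(.024+.011*abs(N[0])+gap)*N
RV=R.from_matrix(np.c_[[-np.cos(PHI),-np.sin(PHI),0],y,[0,0,-1]])
E
python3 - <<'E'
from lid import *
D,P=pickle.load(open("kin.pkl","rb"));q=np.array(observe()["qpos"])
for nm,p in(("behind",tcp(1.88,gap=.02)),("shut",tcp(0))):
    k=ik(p,RV,np.r_[.2,.4,0,1.9,0,.8,1.6],P);print(nm,p,np.round(k.x,2),k.cost)
A=np.array([.46,-.126,.28]);k=ik(A,RV,np.r_[.2,.3,-.3,2.1,0.1,.8,1.6],P);print(np.round(k.x,2),np.round(fk(k.x,P)[0],3))
r,i=rows(q,k.x,P,20);print(i[::2]);print(np.abs(r).max());print(r.tolist())
E
```

```text
behind [ 0.60652149 -0.12428621  0.2318743 ] [ 0.11  0.51 -0.    1.62  0.    1.01  1.69] 1.9350672934430628e-06
shut [ 0.46121519 -0.12682254  0.07147523] [ 0.15  0.55 -0.01  2.1   0.01  0.49  1.73] 1.4333026842358422e-06
[ 0.38  0.24 -0.29  1.9   0.08  1.01  1.65] [ 0.46  -0.126  0.28 ]
[[ 0.513 -0.15   0.109  0.512 -0.061 -0.857]
 [ 0.53  -0.195  0.13   0.512 -0.193 -0.837]
 [ 0.535 -0.235  0.153  0.476 -0.311 -0.823]
 [ 0.53  -0.265  0.173  0.41  -0.402 -0.819]
 [ 0.516 -0.284  0.191  0.325 -0.457 -0.828]
 [ 0.498 -0.288  0.206  0.231 -0.469 -0.852]
 [ 0.48  -0.276  0.219  0.141 -0.436 -0.889]
 [ 0.466 -0.249  0.231  0.067 -0.358 -0.931]
 [ 0.458 -0.208  0.246  0.018 -0.239 -0.971]
 [ 0.457 -0.156  0.266 -0.002 -0.086 -0.996]]
1.42
[[-0.83, -1.18, -0.12, 0.65, -0.15, -0.03], [-0.7, -1.17, -0.13, 0.65, -0.07, -0.03], [-0.57, -1.15, -0.14, 0.63, 0.01, -0.02], [-0.43, -1.11, -0.16, 0.6, 0.09, -0.02], [-0.3, -1.04, -0.19, 0.56, 0.17, -0.02], [-0.17, -0.95, -0.22, 0.5, 0.24, -0.01], [-0.05, -0.85, -0.25, 0.43, 0.31, -0.01], [0.06, -0.72, -0.29, 0.34, 0.36, -0.01], [0.16, -0.58, -0.33, 0.25, 0.41, -0.02], [0.24, -0.42, -0.38, 0.15, 0.45, -0.03], [0.31, -0.24, -0.43, 0.04, 0.47, -0.04], [0.35, -0.06, -0.47, -0.08, 0.47, -0.06], [0.38, 0.13, -0.53, -0.19, 0.46, -0.08], [0.38, 0.33, -0.58, -0.31, 0.44, -0.11], [0.36, 0.52, -0.62, -0.42, 0.4, -0.15], [0.31, 0.72, -0.67, -0.52, 0.34, -0.19], [0.24, 0.91, -0.71, -0.61, 0.27, -0.24], [0.15, 1.09, -0.75, -0.7, 0.18, -0.29], [0.04, 1.26, -0.79, -0.77, 0.09, -0.35], [-0.1, 1.42, -0.81, -0.82, -0.01, -0.41]]
```

```bash
cat > way.py <<'E'
from lid import *
D,P=pickle.load(open("kin.pkl","rb"));s=observe();q0=np.array(s["qpos"]);p0=s["position"]
def solve(p,fix,g):
    def f(v):
        q=np.array([v[0],v[1],fix[0],v[2],fix[1],fix[2],v[3]]);a,C=fk(q,P);t=C.as_matrix()
        return np.r_[(a-p)*10,t[:,0]@y*1]   # tool x level across case
    v=least_squares(f,[g[0],g[1],g[3],g[6]],bounds=(LO[[0,1,3,6]],HI[[0,1,3,6]])).x
    return np.array([v[0],v[1],fix[0],v[2],fix[1],fix[2],v[3]])
def path(keys,q):
    # keys: (rows, p, q3, q5, q6)
    out=[];cur=(p0,np.array([q0[2],q0[4],q0[5]]));a,C=fk(q,P)
    for N,p,*fx in keys:
        for i in range(1,N+1):
            t=i/N;q2=solve(cur[0]*(1-t)+np.array(p)*t,cur[1]*(1-t)+np.array(fx)*t,q)
            b,C2=fk(q2,P);d=np.r_[C.inv().apply(b-a)/.02,np.degrees((C.inv()*C2).as_rotvec())/6]
            z=b-O;out.append((np.round(d,2).tolist(),np.round(q2,2),np.round([z@x,z@y,z@n],3),np.round(C2.as_matrix()[:,2],2),np.abs(q2-q).max()))
            q,a,C=q2,b,C2
        cur=(np.array(p),np.array(fx))
    return out
E
python3 - <<'E'
from way import *
o=path([(4,p0+n*.02+np.array([0,0,.02]),-.55,2.3,.18),(14,[.46,-.126,.22],-.3,.1,.18),(8,[.47,-.126,.31],-.2,.05,.9)],q0)
for r in o:print(r[0]);
for r in o[1::2]:print(*r[1:])
E
```

```text
[-0.12, -0.01, -0.47, 0.07, 0.02, 0.0]
[-0.12, -0.0, -0.47, 0.06, 0.01, -0.0]
[-0.12, -0.01, -0.47, 0.05, -0.0, 0.0]
[-0.12, -0.01, -0.47, 0.04, -0.01, 0.0]
[-0.06, -0.0, -0.31, 0.2, 0.09, -0.0]
[-0.06, -0.01, -0.31, 0.18, 0.09, -0.0]
[-0.05, -0.02, -0.31, 0.15, 0.09, -0.01]
[-0.05, -0.02, -0.31, 0.11, 0.08, -0.01]
[-0.05, -0.02, -0.31, 0.08, 0.08, -0.01]
[-0.05, -0.03, -0.31, 0.05, 0.07, -0.01]
[-0.04, -0.03, -0.31, 0.02, 0.06, -0.01]
[-0.04, -0.03, -0.32, -0.01, 0.05, -0.0]
[-0.04, -0.03, -0.32, -0.04, 0.03, -0.0]
[-0.04, -0.03, -0.32, -0.06, 0.01, -0.0]
[-0.04, -0.03, -0.32, -0.08, -0.01, 0.0]
[-0.04, -0.02, -0.32, -0.1, -0.04, 0.0]
[-0.04, -0.02, -0.32, -0.11, -0.07, 0.0]
[-0.04, -0.02, -0.32, -0.11, -0.1, 0.01]
[-0.31, -0.03, -0.47, 0.04, 0.33, -0.02]
[-0.3, -0.03, -0.48, 0.02, 0.35, -0.02]
[-0.28, -0.03, -0.49, -0.0, 0.37, -0.02]
[-0.26, -0.03, -0.5, -0.02, 0.39, -0.02]
[-0.24, -0.03, -0.51, -0.04, 0.4, -0.02]
[-0.22, -0.03, -0.52, -0.06, 0.42, -0.02]
[-0.19, -0.03, -0.53, -0.07, 0.44, -0.02]
[-0.17, -0.02, -0.54, -0.09, 0.45, -0.02]
[ 0.67  0.47 -0.59  2.38  2.35  0.23 -0.54] 
[... 607 characters left out ...]
.73  0.18  0.97] [0.022 0.001 0.142] [ 0.44 -0.09 -0.89] 0.16137506383192946
[ 0.44  0.17 -0.34  2.35  0.41  0.18  1.3 ] [0.025 0.001 0.154] [ 0.44 -0.07 -0.89] 0.16453334534105624
[ 0.44  0.14 -0.3   2.35  0.1   0.18  1.63] [0.027 0.001 0.167] [ 0.46 -0.05 -0.89] 0.16625046312420433
[ 0.4   0.11 -0.27  2.26  0.09  0.36  1.63] [0.041 0.001 0.185] [ 0.39 -0.05 -0.92] 0.08999999999999997
[ 0.37  0.1  -0.25  2.17  0.08  0.54  1.64] [0.054 0.001 0.203] [ 0.32 -0.05 -0.95] 0.09000000000000002
[ 0.34  0.11 -0.23  2.07  0.06  0.72  1.66] [0.067 0.001 0.221] [ 0.24 -0.04 -0.97] 0.09000000000000008
[ 0.31  0.14 -0.2   1.96  0.05  0.9   1.67] [0.081 0.001 0.24 ] [ 0.15 -0.03 -0.99] 0.09000000000000008
```

move_arm --plan '[[[-0.12, 0, -0.47, 0.07, 0.02, 0, 0.6], [-0.12, 0, -0.47, 0.06, 0.01, 0, 0.6], [-0.12, 0, -0.47, 0.05, 0, 0, 0.6], [-0.12, 0, -0.47, 0.04, -0.01, 0, 0], [-0.06, 0, -0.31, 0.2, 0.09, 0, -1], [-0.06, -0.01, -0.31, 0.18, 0.09, 0, -1], [-0.05, -0.02, -0.31, 0.15, 0.09, -0.01, -1], [-0.05, -0.02, -0.31, 0.11, 0.08, -0.01, -1], [-0.05, -0.02, -0.31, 0.08, 0.08, -0.01, -1], [-0.05, -0.03, -0.31, 0.05, 0.07, -0.01, -1]]]'

```text
clock: 16.5
position: [0.477, -0.1255, 0.1704]
tool_rot: [-3.038, 0.466, -3.124]
force: [-0.3, -0.6, 0.3]
grip_width: 0.0001
finger_force: 0.0
```

move_arm --plan '[[[-0.04, -0.03, -0.31, 0.02, 0.06, -0.01, -1], [-0.04, -0.03, -0.32, -0.01, 0.05, 0, -1], [-0.04, -0.03, -0.32, -0.04, 0.03, 0, -1], [-0.04, -0.03, -0.32, -0.06, 0.01, 0, -1], [-0.04, -0.03, -0.32, -0.08, -0.01, 0, -1], [-0.04, -0.02, -0.32, -0.1, -0.04, 0, -1], [-0.04, -0.02, -0.32, -0.11, -0.07, 0, -1], [-0.04, -0.02, -0.32, -0.11, -0.1, 0.01, -1], [0, 0, 0, 0, 0, 0, -1], [0, 0, 0, 0, 0, 0, -1]]]'

```text
clock: 17.5
position: [0.4601, -0.1261, 0.2187]
tool_rot: [-3.089, 0.473, -3.126]
force: [-0.3, -0.6, 0.1]
grip_width: 0.0003
finger_force: 0.0
```

Run:
```python
from lid import *
D,P=pickle.load(open("kin.pkl","rb"));s=observe();q=np.array(s["qpos"]);print(s["clock"],np.round(q,2),s["position"],s["grip_width"])
A=np.array([.49,-.126,.32]);print(need(A,RV));k=ik(A,RV,np.r_[.2,.3,-.3,2.1,0.1,.8,1.6],P);r,i=rows(q,k.x,P,10);print(r.tolist(),np.abs(k.x-q).max());print(i[::3])
B=tcp(1.88,gap=.025);print(need([B[0],B[1],.32],RV,A,RV),B)
```

```text
17.5 [ 0.91  0.2  -0.82  2.33  0.58  0.24  1.17] [ 0.4600682  -0.12606659  0.21867135] 0.0002882708006518122
(array([-3.64, -0.22, -3.82]), array([-0.5 ,  4.52, -0.13]))
[[-0.42, -0.69, -0.04, 0.29, 0.43, 0.05], [-0.37, -0.54, -0.12, 0.21, 0.45, 0.05], [-0.33, -0.39, -0.21, 0.13, 0.47, 0.04], [-0.29, -0.24, -0.3, 0.06, 0.48, 0.02], [-0.25, -0.09, -0.4, -0.02, 0.48, -0.0], [-0.22, 0.05, -0.49, -0.09, 0.47, -0.03], [-0.18, 0.19, -0.58, -0.15, 0.46, -0.07], [-0.15, 0.32, -0.67, -0.22, 0.45, -0.11], [-0.11, 0.46, -0.75, -0.27, 0.43, -0.15], [-0.08, 0.58, -0.82, -0.32, 0.4, -0.2]] 0.8857943108751489
[[ 0.467 -0.14   0.224  0.414 -0.076 -0.907]
 [ 0.48  -0.162  0.245  0.275 -0.116 -0.954]
 [ 0.486 -0.156  0.276  0.132 -0.085 -0.988]
 [ 0.49  -0.126  0.32   0.    -0.    -1.   ]]
(array([-6.07, -0.02,  0.  ]), array([0., 0., 0.])) [ 0.61140628 -0.12420095  0.23293808]
```

move_arm --plan '[[[-0.3, -0.02, -0.5, -0.05, 0.45, -0.01, -1], [-0.3, -0.02, -0.5, -0.05, 0.45, -0.01, -1], [-0.3, -0.02, -0.5, -0.05, 0.45, -0.01, -1], [-0.3, -0.02, -0.5, -0.05, 0.45, -0.01, -1], [-0.3, -0.02, -0.5, -0.05, 0.45, -0.01, -1], [-0.3, -0.02, -0.5, -0.05, 0.45, -0.01, -1], [-0.3, -0.02, -0.5, -0.05, 0.45, -0.01, -1], [-0.3, -0.02, -0.5, -0.05, 0.45, -0.01, -1], [-0.3, -0.02, -0.5, -0.05, 0.45, -0.01, -1], [-0.3, -0.02, -0.5, -0.05, 0.45, -0.01, -1]]]'

```text
clock: 18.5
position: [0.4924, -0.1265, 0.3299]
tool_rot: [-3.141, -0.001, -3.127]
force: [-1.1, 0.2, -0.4]
grip_width: 0.0003
finger_force: 0.0
```

Run:
```python
from lid import *
s=observe();q=np.array(s["qpos"]);print(s["clock"],np.round(q,2),s["position"],s["tool_rot"])
B=tcp(1.88,gap=.025);print(need([B[0],B[1],.32],RV),B)
f=snap("wrist","w7");g=snap("side","s7");t=snap("top","t7")
# lid top seen from side
cv2.imwrite("pics/v7.png",np.hstack([cv2.resize(f["color"],None,fx=.75,fy=.75),cv2.resize(g["color"][130:255,270:370],None,fx=2.4,fy=2.4,interpolation=cv2.INTER_CUBIC)])[:,:,::-1])
e=lambda th,r,h:HG+r*(-np.cos(th)*x+np.sin(th)*n)+h*(np.sin(th)*x+np.cos(th)*n)
for th in(1.8,1.88,1.95):
    C=[e(th,.144,0),e(th,.144,.024),e(th,.158,.024)];print(th,np.round(C,3).tolist())
```

```text
18.5 [ 0.89  0.37 -0.99  1.74  0.33  1.22  1.41] [ 0.49241853 -0.12654662  0.32985657] [-3.14101682e+00 -8.55706895e-04 -3.12668579e+00]
(array([-5.95,  0.03,  0.49]), array([-0.01, -0.01, -0.02])) [ 0.61140628 -0.12420095  0.23293808]
1.8 [[0.536, -0.126, 0.243], [0.559, -0.125, 0.25], [0.555, -0.125, 0.263]]
1.88 [[0.548, -0.125, 0.246], [0.571, -0.125, 0.251], [0.568, -0.125, 0.264]]
1.95 [[0.557, -0.125, 0.247], [0.581, -0.125, 0.251], [0.579, -0.125, 0.265]]
```

move_arm --plan '[[[-1, 0, 0, 0, 0, 0, -1], [-1, 0, 0, 0, 0, 0, -1], [-1, 0, 0, 0, 0, 0, -1], [-1, 0, 0, 0, 0, 0, -1], [-1, 0.03, 0, 0, 0, 0, -1], [-1, 0, 0.3, 0, 0, 0, -1], [0, 0, 1, 0, 0, 0, -1], [0, 0, 1, 0, 0, 0, -1], [0, 0, 1, 0, 0, 0, -1], [0, 0, 1, 0, 0, 0, -1]]]'

```text
clock: 19.65
position: [0.6116, -0.1237, 0.2426]
tool_rot: [3.141, 0.002, -3.126]
force: [0.5, -0.3, -1.0]
grip_width: -0.0004
finger_force: 0.0
```

Run:
```python
from lid import *
s=observe();q=np.array(s["qpos"]);print(s["clock"],np.round(q,2),s["position"],s["tool_rot"],s["force"])
p=s["position"];print(need(tcp(1.88),RV))
p=tcp(1.88);T=[1.88-.12*i for i in range(1,16)]+[0.03,0]
for t in T:
    b=tcp(t);print(round(t,2),need(b,RV,p,RV)[0].tolist(),np.round(b,3).tolist());p=b
```

```text
19.65 [ 0.66  0.64 -0.88  1.56  0.52  1.19  1.27] [ 0.6115821  -0.12368428  0.24259274] [ 3.14123117e+00  2.36168075e-03 -3.12575918e+00] [ 0.51982008 -0.33265329 -1.03778172]
(array([ 1.23, -0.03,  0.75]), array([ 0.  ,  0.02, -0.02]))
1.76 [0.75, -0.0, -0.0] [0.572, -0.125, 0.228]
1.64 [0.76, 0.0, 0.09] [0.557, -0.125, 0.226]
1.52 [0.74, -0.0, 0.19] [0.542, -0.125, 0.222]
1.4 [0.72, 0.0, 0.28] [0.528, -0.126, 0.216]
1.28 [0.68, 0.0, 0.38] [0.514, -0.126, 0.209]
1.16 [0.63, -0.0, 0.46] [0.501, -0.126, 0.2]
1.04 [0.57, 0.0, 0.54] [0.49, -0.126, 0.189]
0.92 [0.49, -0.0, 0.61] [0.48, -0.126, 0.177]
0.8 [0.41, 0.0, 0.67] [0.472, -0.127, 0.163]
0.68 [0.32, -0.0, 0.72] [0.466, -0.127, 0.149]
0.56 [0.22, -0.0, 0.76] [0.461, -0.127, 0.134]
0.44 [0.13, 0.0, 0.69] [0.458, -0.127, 0.12]
0.32 [0.06, 0.0, 0.66] [0.457, -0.127, 0.107]
0.2 [-0.01, -0.0, 0.66] [0.458, -0.127, 0.093]
0.08 [-0.09, -0.0, 0.66] [0.459, -0.127, 0.08]
0.03 [-0.06, 0.0, 0.27] [0.46, -0.127, 0.075]
0 [-0.04, -0.0, 0.16] [0.461, -0.127, 0.071]
```

move_arm --plan '[[[0.15, 0, 0.35, 0, 0, 0, -1], [0.36, 0, 0.2, 0, 0, 0, -1], [0.36, 0, 0.1, 0, 0, 0, -1], [0.36, 0, 0.1, 0, 0, 0, -1], [0.37, 0, 0, 0, 0, 0, -1], [0.37, 0, 0, 0, 0, 0, -1], [0.38, 0, 0.04, 0, 0, 0, -1], [0.38, 0, 0.04, 0, 0, 0, -1], [0.37, 0, 0.1, 0, 0, 0, -1], [0.37, 0, 0.1, 0, 0, 0, -1]]]'

```text
clock: 20.65
position: [0.5423, -0.1248, 0.2232]
tool_rot: [3.14, 0.002, -3.126]
force: [0.9, 0.1, 0.1]
grip_width: 0.0001
finger_force: 0.5
```

Run:
```python
from lid import *
s=observe();q=np.array(s["qpos"]);print(s["clock"],np.round(q,2),s["force"],need(tcp(1.52),RV))
f=snap("wrist","w8");g=snap("side","s8")
cv2.imwrite("pics/v8.png",np.hstack([cv2.resize(f["color"],None,fx=.75,fy=.75),cv2.resize(g["color"][130:255,260:370],None,fx=2.4,fy=2.4,interpolation=cv2.INTER_CUBIC)])[:,:,::-1])
```

```text
20.65 [ 0.76  0.56 -0.91  1.76  0.5   1.07  1.26] [0.86930219 0.13018262 0.13814905] (array([ 0.02, -0.03,  0.06]), array([ 0.01,  0.02, -0.02]))
```

move_arm --plan '[[[0.36, 0, 0.16, 0, 0, 0, -1], [0.36, 0, 0.16, 0, 0, 0, -1], [0.34, 0, 0.19, 0, 0, 0, -1], [0.34, 0, 0.19, 0, 0, 0, -1], [0.32, 0, 0.23, 0, 0, 0, -1], [0.32, 0, 0.23, 0, 0, 0, -1], [0.28, 0, 0.27, 0, 0, 0, -1], [0.28, 0, 0.27, 0, 0, 0, -1], [0.25, 0, 0.31, 0, 0, 0, -1], [0.25, 0, 0.31, 0, 0, 0, -1]]]'

```text
clock: 21.75
position: [0.4805, -0.1257, 0.1763]
tool_rot: [3.14, 0.002, -3.126]
force: [0.3, 1.6, 0.6]
grip_width: 0.0002
finger_force: 0.3
```

move_arm --plan '[[[0.2, 0, 0.33, 0, 0, 0, -1], [0.2, 0, 0.33, 0, 0, 0, -1], [0.16, 0, 0.36, 0, 0, 0, -1], [0.16, 0, 0.36, 0, 0, 0, -1], [0.11, 0, 0.38, 0, 0, 0, -1], [0.11, 0, 0.38, 0, 0, 0, -1], [0.06, 0, 0.35, 0, 0, 0, -1], [0.06, 0, 0.35, 0, 0, 0, -1], [0.03, 0, 0.33, 0, 0, 0, -1], [0.03, 0, 0.33, 0, 0, 0, -1]]]'

```text
clock: 22.75
position: [0.4588, -0.1259, 0.1063]
tool_rot: [3.14, 0.002, -3.126]
force: [0.1, -0.2, 0.1]
grip_width: 0.0002
finger_force: 0.2
```

Run:
```python
from lid import *
s=observe();q=np.array(s["qpos"]);print(s["clock"],np.round(q,2),s["force"],need(tcp(.32),RV),need(tcp(.06),RV)[0],need(tcp(0),RV)[0])
g=snap("side","s9")
cv2.imwrite("pics/v9.png",cv2.resize(g["color"][130:290,230:390],None,fx=3.6,fy=3.6,interpolation=cv2.INTER_CUBIC)[:,:,::-1])
```

```text
22.75 [ 0.76  0.6  -0.82  2.06  0.65  0.75  1.12] [ 0.0674758  -0.23490707  0.12755799] (array([ 0.07, -0.05, -0.02]), array([ 0.02,  0.02, -0.02])) [-0.04 -0.05  1.41] [-0.12 -0.05  1.74]
```

View pics/v9.png

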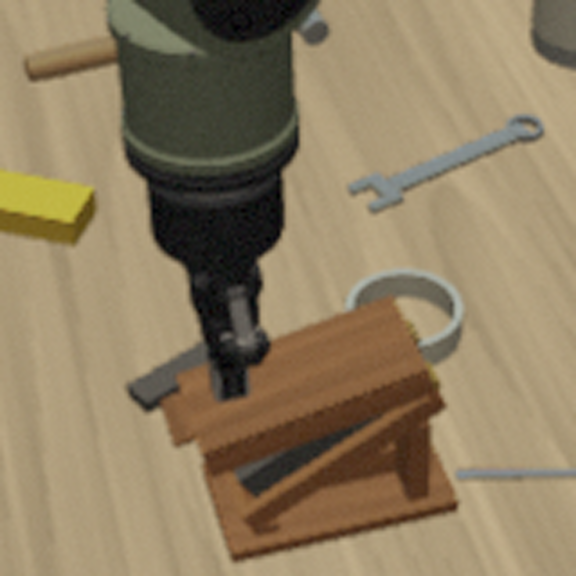

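The lid is following the fingers at about 0.3 rad, with the stone underneath. I'll finish slowly.

move_arm --plan '[[[-0.01, 0, 0.25, 0, 0, 0, -1], [-0.02, 0, 0.25, 0, 0, 0, -1], [-0.02, 0, 0.22, 0, 0, 0, -1], [-0.02, 0, 0.2, 0, 0, 0, -1], [-0.02, 0, 0.18, 0, 0, 0, -1], [-0.01, 0, 0.15, 0, 0, 0, -1], [-0.01, 0, 0.12, 0, 0, 0, -1], [-0.01, 0, 0.1, 0, 0, 0, -1], [0, 0, 0.08, 0, 0, 0, -1], [0, 0, 0, 0, 0, 0, -1]]]'

```text
clock: 23.8
position: [0.4611, -0.1258, 0.0756]
tool_rot: [3.14, 0.002, -3.126]
force: [1.1, 0.3, 0.3]
grip_width: -0.0
finger_force: 0.0
```

move_arm --plan '[[[0, 0, 0.05, 0, 0, 0, -1], [0, 0, 0.05, 0, 0, 0, -1], [0, 0, 0, 0, 0, 0, -1], [0, 0, 0, 0, 0, 0, -1], [0, 0, 0, 0, 0, 0, -1], [0, 0, 0, 0, 0, 0, -1], [0, 0, 0, 0, 0, 0, -1], [0, 0, 0, 0, 0, 0, -1], [0, 0, 0, 0, 0, 0, -1], [0, 0, 0, 0, 0, 0, -1]]]'

```text
clock: 24.8
position: [0.4612, -0.1258, 0.0738]
tool_rot: [3.14, 0.002, -3.126]
force: [-0.7, 0.6, -1.0]
grip_width: 0.0002
finger_force: 0.0
```

move_arm --plan '[[[0, 0, 0.04, 0, 0, 0, -1], [0, 0, 0, 0, 0, 0, -1], [0, 0, 0.04, 0, 0, 0, -1], [0, 0, 0, 0, 0, 0, -1], [0, 0, 0.03, 0, 0, 0, -1], [0, 0, 0, 0, 0, 0, -1], [0, 0, 0, 0, 0, 0, -1], [0, 0, 0, 0, 0, 0, -1], [0, 0, 0, 0, 0, 0, -1], [0, 0, 0, 0, 0, 0, -1]]]'

```text
clock: 25.8
position: [0.4611, -0.1258, 0.0716]
tool_rot: [3.14, 0.002, -3.126]
force: [0.8, -0.1, -0.4]
grip_width: -0.0001
finger_force: 0.0
```

move_arm --plan '[[[0, 0, 0.04, 0, 0, 0, -1], [0, 0, 0, 0, 0, 0, -1], [0, 0, 0, 0, 0, 0, -1], [0, 0, 0, 0, 0, 0, -1], [0, 0, 0, 0, 0, 0, -1], [0, 0, 0, 0, 0, 0, -1], [0, 0, 0, 0, 0, 0, -1], [0, 0, 0, 0, 0, 0, -1], [0, 0, 0, 0, 0, 0, -1], [0, 0, 0, 0, 0, 0, -1]]]'

```text
clock: 26.8
position: [0.4611, -0.1258, 0.0708]
tool_rot: [3.14, 0.002, -3.126]
force: [0.3, 0.1, 0.2]
grip_width: -0.0
finger_force: 0.0
```

move_arm --plan '[[[0, 0, 0.04, 0, 0, 0, -1], [0, 0, 0, 0, 0, 0, -1], [0, 0, 0.03, 0, 0, 0, -1], [0, 0, 0, 0, 0, 0, -1], [0, 0, 0, 0, 0, 0, -1], [0, 0, 0, 0, 0, 0, -1], [0, 0, 0, 0, 0, 0, -1], [0, 0, 0, 0, 0, 0, -1], [0, 0, 0, 0, 0, 0, -1], [0, 0, 0, 0, 0, 0, -1]]]'

```text
clock: 27.8
position: [0.4614, -0.1258, 0.0698]
tool_rot: [3.14, 0.002, -3.126]
force: [-3.4, 1.2, 14.5]
grip_width: -0.0
finger_force: 6.4
```

Run:
```python
from lid import *
s=observe();print(s["position"],s["force"],s["moment"])
g=snap("side","s10")
# lid front lower edge vs rim: predicted outer-face corners for few angles, sample image mask
hsv=cv2.cvtColor(g["color"],cv2.COLOR_RGB2HSV)
e=lambda th,r,h,b:HG+r*(-np.cos(th)*x+np.sin(th)*n)+h*(np.sin(th)*x+np.cos(th)*n)+b*y
for th in(0,.05,.1):print(th,np.round(proj(g,[e(th,.144,.024,-.035),e(th,.144,0,-.035),e(th,.158,.024,-.02),e(0,.144,0,-.035)]),1).tolist())
# vertical profile of V through the near side wall at r=.13
c=proj(g,[e(0,.125,.024,-.035),e(0,.125,0,-.035)]);print(c)
u=int(round(c[:,0].mean()));print([(v,*hsv[v,u]) for v in range(int(c[0,1])-8,int(c[1,1])+12)])
```

```text
[ 0.46140078 -0.12582941  0.06980911] [-3.41943649  1.22782696 14.47238019] [ 0.03587271  0.53311585 -0.00981455]
0 [[291.5, 268.0], [297.3, 273.2], [284.8, 266.5], [297.3, 273.2]]
0.05 [[290.3, 266.1], [295.7, 271.6], [283.3, 264.5], [297.3, 273.2]]
0.1 [[289.2, 264.1], [294.1, 269.9], [282.1, 262.3], [297.3, 273.2]]
[[298.62170417 263.386635  ]
 [304.3087867  268.64995766]]
[(255, np.uint8(15), np.uint8(143), np.uint8(128)), (256, np.uint8(15), np.uint8(143), np.uint8(125)), (257, np.uint8(14), np.uint8(142), np.uint8(131)), (258, np.uint8(15), np.uint8(138), np.uint8(137)), (259, np.uint8(15), np.uint8(139), np.uint8(139)), (260, np.uint8(14), np.uint8(141), np.uint8(137)), (261, np.uint8(15), np.uint8(144), np.uint8(136)), (262, np.uint8(14), np.uint8(151), np.uint8(128)), (263, np.uint8(13), np.uint8(151), np.uint8(101)), (264, np.uint8(12), np.uint8(140), np.uint8(93)), (265, np.uint8(12), np.uint8(160), np.uint8(86)), (266, np.uint8(13), np.uint8(173), np.uint8(87)), (267, np.uint8(12), np.uint8(160), np.uint8(91)), (268, np.uint8(12), np.uint8(169), np.uint8(86)), (269, np.uint8(13), np.uint8(152), np.uint8(87)), (270, np.uint8(12), np.uint8(153), np.uint8(85)), (271, np.uint8(12), np.uint8(179), np.uint8(80)), (272, np.uint8(12), np.uint8(154), np.uint8(88)), (273, np.uint8(12), np.uint8(160), np.uint8(86)), (274, np.uint8(12), np.uint8(143), np.uint8(89)), (275, np.uint8(13), np.uint8(169), np.uint8(83)), (276, np.uint8(12), np.uint8(158), np.uint8(87)), (277, np.uint8(11), np.uint8(153), np.uint8(85)), (278, np.uint8(12), np.uint8(141), np.uint8(105)), (279, np.uint8(14), np.uint8(135), np.uint8(134))]
```

Firm contact (14.5 N against a 1–2 N hinge) at the height predicted for shut, and no gap shows in the side profile. One small extra press, then back off.

move_arm --plan '[[[0, 0, 0.02, 0, 0, 0, -1], [0, 0, 0, 0, 0, 0, -1], [0, 0, 0, 0, 0, 0, -1], [0, 0, 0, 0, 0, 0, -1], [0, 0, -0.05, 0, 0, 0, -1], [0, 0, -0.1, 0, 0, 0, -1], [0, 0, -0.4, 0, 0, 0, -1], [0, 0, -1, 0, 0, 0, -1], [0, 0, -1, 0, 0, 0, -1], [0, 0, -1, 0, 0, 0, -1]]]'

```text
clock: 28.85
position: [0.4609, -0.1257, 0.1411]
tool_rot: [3.14, 0.002, -3.126]
force: [0.2, -0.3, -0.1]
grip_width: -0.0002
finger_force: 0.0
```

move_arm --plan '[[[0, 0, -1, 0, 0, 0, -1], [0, 0, -1, 0, 0, 0, -1], [0, 0, -1, 0, 0, 0, -1], [0, 0, -1, 0, 0, 0, -1], [0, 0, 0, 0, 0, 0, -1], [0, 0, 0, 0, 0, 0, -1], [0, 0, 0, 0, 0, 0, -1], [0, 0, 0, 0, 0, 0, -1], [0, 0, 0, 0, 0, 0, -1], [0, 0, 0, 0, 0, 0, -1]]]'

```text
clock: 29.85
position: [0.4608, -0.1259, 0.2197]
tool_rot: [3.14, 0.001, -3.126]
force: [0.1, 0.4, -0.3]
grip_width: -0.0
finger_force: 0.0
```

Run:
```python
from lid import *
g=snap("side","s11");f=snap("wrist","w11");a=pickle.load(open("s10.pkl","rb"))["color"].astype(int)
# lid outer face corners in wrist image: compare with predictions for shut
e=lambda th,r,h,b:HG+r*(-np.cos(th)*x+np.sin(th)*n)+h*(np.sin(th)*x+np.cos(th)*n)+b*y
d=np.abs(g["color"].astype(int)-a).max(2)
c=proj(g,[e(0,.125,.024,-.035),e(0,.05,.024,-.035)]).astype(int);print("side change near lid wall",[d[v-3:v+12,u-3:u+4].mean().round(1) for u,v in c])
for th in(0,.05,.1):print(th,np.round(proj(f,[e(th,.144,.024,-.035),e(th,.144,.024,.035),e(th,.158,.024,0),e(th,0,.024,-.035)]),1).tolist())
h=cv2.cvtColor(f["color"],cv2.COLOR_RGB2HSV);u=int(proj(f,[e(0,.158,.024,0)])[0,0]);v=int(proj(f,[e(0,.158,.024,0)])[0,1]);print([(k,int(h[k,u,0]),int(h[k,u,1]),int(h[k,u,2])) for k in range(max(0,v-14),v+14)])
```

```text
side change near lid wall [np.float64(6.2), np.float64(5.2)]
0 [[283.0, 164.2], [352.9, 164.1], [317.9, 151.1], [279.1, 316.5]]
0.05 [[282.1, 163.0], [353.7, 162.9], [317.9, 149.3], [279.0, 317.9]]
0.1 [[281.2, 162.1], [354.5, 162.0], [317.9, 147.8], [279.0, 319.3]]
[(137, 17, 97, 186), (138, 18, 95, 186), (139, 18, 100, 187), (140, 18, 96, 189), (141, 19, 94, 192), (142, 18, 97, 184), (143, 18, 97, 178), (144, 17, 99, 173), (145, 19, 100, 173), (146, 17, 95, 171), (147, 17, 95, 175), (148, 18, 99, 180), (149, 18, 99, 183), (150, 18, 97, 184), (151, 16, 111, 147), (152, 13, 186, 92), (153, 13, 178, 112), (154, 13, 174, 114), (155, 13, 181, 111), (156, 13, 173, 109), (157, 12, 168, 112), (158, 12, 171, 116), (159, 12, 175, 127), (160, 13, 175, 128), (161, 13, 171, 131), (162, 12, 162, 135), (163, 13, 171, 130), (164, 13, 174, 129)]
```

The lip edge is at row 151, exactly where a fully shut lid should be. Nothing is touching it, so I hand in.

```bash
python3 -c "
from workcell import job_done
print(job_done())"
```

```text
the job is handed in; nothing more can be done
None
```

I set the large oilstone flat in the recess of its case and pushed the lid slowly down until it was fully shut. The final images agree with a closed lid, the arm was clear of it, and I handed the job in at about 30 s; the system gave no verdict.

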